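# Turn the sample tumbler's filler neck to the top

### The arm

A 6-joint arm with a two-finger parallel gripper is mounted at the origin on the work surface. World frame = base frame: x ahead of the robot, y to its left, z up, the work surface at z = 0. Lengths are in mm, angles in degrees, forces in N, time in s.
With the tool pointing down it reaches from about 300 to 850 mm from the base axis. Payload 4.2 kg.
Tool frame: the origin (TCP) lies midway between the tips of the shut fingers; the grasp point (between the pads) lies 19 mm behind it; x points along the fingers, z is the direction in which the jaws open and shut, and the axes are right-handed (so a half turn about x gives the same grasp; the last joint's range is limited). The gripper opens to 91 mm and grips with 3 to 60 N. Pads are 32 mm wide; open, the fingers measure 118 mm over their backs; the gripper's body (76 mm by 178 mm) begins 60 mm behind the grasp point.
Start: joints at [68.812, 18.312, 89.639, -0, 72.044, -1.146], TCP at [197.061, 540.194, 213.976] pointing down, gripper open.
Joint ranges: [-177.97, 177.97], [-48.28, 115.42], [12.27, 149.76], [-77.06, 257.06], [2.81, 150.46], [-146.56, 146.56]. Speed limits (degrees/s): [147.25, 147.25, 180, 180, 180, 180].

### API

Orientations are given as [roll, pitch, yaw] about the fixed x, y, z axes, in that order (R = Rz(yaw) Ry(pitch) Rx(roll)).
In Python, from workcell import env gives the robot as it stands.
- The arm moves only by the tool send_rows, never from a script. Its argument "commands" is a list that holds one entry, the list of rows, each a list of 6 numbers: the shift along the tool's x, y, z normalised to -1 to 1, where 1 is 0.1 m, then the turn, a rotation vector about the tool's x, y, z normalised to -1 to 1, where 1 is 2 pi rad. In form: [[[x, y, z, wx, wy, wz], ...]]. A call has 1 to 20 rows; each row is the pose to reach, as a shift and turn from the pose commanded when the call began, along the tool's axes at that moment, turning the shorter way round; what a row does not reach only later rows make up. A row lasts 1/8 s, in which the tool goes at most 62.5 mm and 10.7 degrees, less where a joint would pass 70% of its speed; a pose out of reach is approached as far as the arm can. A call with a number of a shift or a turn outside -1 to 1 is refused whole. A call with a gripper value outside its range is refused whole. "jaw" is the closure, from -1 (fully open) to 1 (shut), so that 0 is half open, set as the call begins (left out, the last holds). The fingers move at their own pace and stop on an object; "force" is the grip in N (left out, the last holds). Time passes only in rows, so rows that repeat a pose let the fingers close. It gives the time, the measured TCP pose, the force and the opening at its end, in the units of the state.
- env.state(): the state, without advancing time (a new reading comes with each control period).
- env.grab_frame(name): name is "scene" or "side" or "wrist"; returns (picture, depth): 384x512x3 uint8, red, green, blue; 384x512 float32, mm along the optical axis (not along the pixel's ray), 0 where there is no reading.
- env.get_calibration(name): a dict with "mtx" (3x3 intrinsics, pixels), "camera_from_world" (4x4, takes a point from world to camera coordinates). Camera axes: x right, y up, looking along -z (the intrinsics and any distortion apply to the point x, -y, -z); pixel columns grow to the right and rows downward; lengths in mm; the calibration is good to about 2 mm. A picture is of the moment at which its call begins: read the wrist's pose just before it. get_calibration takes no time and is no camera call; for the wrist camera it gives the pose at the moment of the call.
- env.job_done(): hands the job in, once; it reports no verdict.
The state is a dict: "time_s": time; "qpos": joint angles; "qvel": joint speeds; "effort": joint torques, N m; "ee_pos": TCP position; "ee_rot": TCP orientation; "force": force on the tool from outside, world axes, zero at the start; "torque": the same for the moment, N m; "gripper_width": finger opening in mm.
Only numpy, scipy, OpenCV 4.12 (cv2) and the standard library are available. Lean on these libraries where they do the work, as an engineer would, in place of code of your own. Each camera call takes 0.05 s, during which the arm holds its last target.

### The job

The bean-sample tumbler on the cupping table has to be filled next: with your fingertips, push its wheel round by its black-tipped spokes, one after another, until the red-capped filler neck points straight up, then let go so that it stays there. Push only on the spokes and not on the filler neck or its red cap, and leave the glass, the bowl and the loose red lid beside it where they stand.

Things in the scene. Friction and masses are not known exactly. Their poses are not given: they have to be found in the camera images.
- hub (a point): Centre of the wheel, on its axle, 155 mm above the table. Axes are the stand's: x is the level axle, y lies level in the wheel's plane, z is up. The wheel lies in the plane through this point square to the axle. Its hub is an aluminium drum 92 mm across, 100 mm long on the axle; a blue rim 12 mm thick has outer radius 88 mm.
- tumbler: The grey stand, bolted down: foot plate 200 (x, along the axle) by 150 (y) by 12 mm, origin at the centre of its underside; two posts 14 (x) by 44 (y) mm, centred 72 mm either side of the wheel's plane, tops 173 mm above the table.
- wheel (a joint): Angle of the wheel (rad): 0 or a whole turn (6.283) when the neck points straight up; grows right-handed about the hub's x axis (top goes towards the hub's -y). It turns either way, well over a full turn, and is stiff: about 0.3 N m of friction keeps it where it is left; it stops at once when no longer pushed.
- neck: The filler neck, fixed to the wheel. Origin on the axle at the hub, z axis pointing out along the neck: a steel tube 20 mm across from the drum through the rim, then a red cap 28 mm across and 18 mm long, its outer face 124 mm from the axle. Six arms stand 60 degrees apart round the wheel: this neck and five spokes.
- spoke (a point): Tip of the first spoke, 130 mm from the axle, 60 degrees from the neck in the sense of growing wheel angle; the other four, alike, stand at 120, 180, 240 and 300 degrees. Each ends in a black round grip 18 mm across, from 83 to 130 mm from the axle, so 42 mm stand out beyond the rim.
- glass: Loose empty cupping glass, rim 86 mm across, 75 mm high; origin at the centre of its underside. Leave it alone.
- bowl: Loose white bowl, rim 100 mm across, 60 mm high; origin at the centre of its underside. Leave it alone.
- lid: Loose flat red lid, 88 mm across, 13 mm thick; origin at the centre of its underside. Leave it alone.

How it is judged:
By the outcome, as a careful person would: the job done as asked, in the order asked, and still so for the second after the job is handed in, with the robot touching nothing.
It also fails if it takes over 51 s, if anything falls off the work surface, if the arm or the gripper's body presses on something with over 40 N, if the wrist force passes 120 N, or if a joint passes its speed limit or range.

## Working session

There is one attempt and no reset: what is moved stays moved. The work goes in short steps, Python scripts to look and compute and a tool call to move; the robot and the scene stay as the last step left them, time stands still between calls to the robot, and variables do not carry over. Pictures are saved under pics/ and viewed, and the job is handed in when it is done.

Besides the shell and the picture viewer there is one more tool, called as name([rows], argument=value, ...), one row to a line, values as JSON. send_rows: Moves the arm, as the interface text tells. Its arguments: {"type":"object","properties":{"commands":{"type":"array","items":{"type":"array","items":{"type":"array","items":{"type":"number","minimum":-1,"maximum":1}}}},"jaw":{"type":"number"},"force":{"type":"number"}},"required":["commands"]}

```bash
ls; mkdir -p pics
python3 - <<'E'
from workcell import env
import cv2,numpy as np
s=env.state();print(s)
for n in("scene","side"):
    p,d=env.grab_frame(n);cv2.imwrite(f"pics/{n}0.png",p[:,:,::-1]);np.save(f"pics/{n}0.npy",d)
    c=env.get_calibration(n);print(n,c)
E
```

```text
pics
{'time_s': 0.0, 'qpos': array([ 6.88127391e+01,  1.83496578e+01,  8.97065820e+01, -1.61367639e-03,
        7.20437242e+01, -1.14658190e+00]), 'qvel': array([ 0.01634095, -0.00629415, -0.09625622,  0.052269  , -0.03025863,
        0.04921068]), 'effort': array([-1.36585633e-03, -4.12460446e+01, -2.31970417e+01,  7.24014686e-02,
        4.59524291e-02, -1.67341805e-04]), 'ee_pos': array([196.87483381, 539.70283642, 213.13897327]), 'ee_rot': array([ 179.73270164,   89.90002418, -110.30747854]), 'force': array([ 0.42848821, -0.49562855, -0.36730499]), 'torque': array([0.01965807, 0.00907665, 0.06466577]), 'gripper_width': 91.09653008100649}
scene {'mtx': array([[375.15969611,   0.        , 260.40867972],
       [  0.        , 375.15969611, 193.3713554 ],
       [  0.        ,   0.        ,   1.        ]]), 'camera_from_world': array([[ 8.80395375e-01,  4.73932870e-01, -1.70768144e-02,
        -4.56677501e+02],
       [-3.56438571e-01,  6.85027161e-01,  6.35365511e-01,
         5.89762030e+01],
       [ 3.12818682e-01, -5.53286023e-01,  7.72022700e-01,
        -1.16301619e+03],
       [ 0.00000000e+00,  0.00000000e+00,  0.00000000e+00,
         1.00000000e+00]])}
side {'mtx': array([[418.12453754,   0.        , 255.71291877],
       [  0.        , 418.12453754, 193.55134286],
       [  0.        ,   0.        ,   1.        ]]), 'camera_from_world': array([[ 9.82507061e-01, -1.85685724e-01,  1.41663714e-02,
        -4.91677340e+02],
       [ 9.71242619e-02,  5.75839395e-01,  8.11773287e-01,
        -1.86663008e+02],
       [-1.58892265e-01, -7.96197088e-01,  5.83800861e-01,
        -9.89181973e+02],
       [ 0.00000000e+00,  0.00000000e+00,  0.00000000e+00,
         1.00000000e+00]])}
```

View pics/scene0.png

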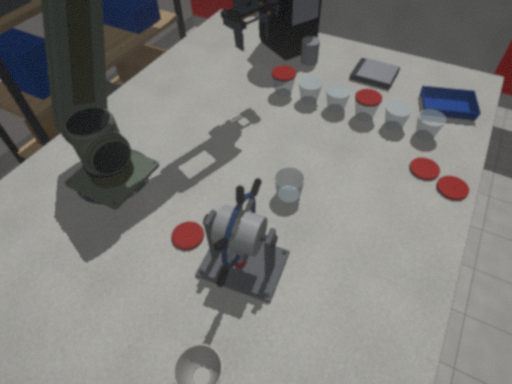

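View pics/side0.png

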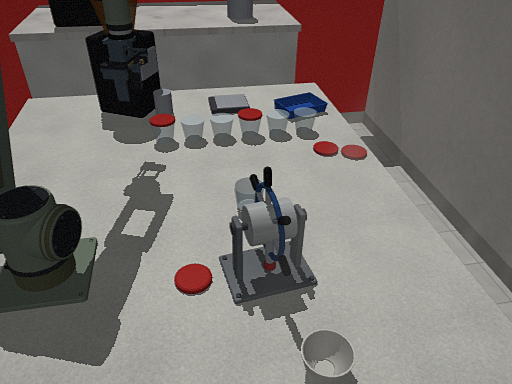

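The scene view shows the tumbler near (240,245), the glass at (289,186), the lid at (187,236) and the bowl at (198,370). In the side view the cap is low, near (269,265). Next I'll zoom in.

Run:
```python
import cv2,numpy as np
a=cv2.imread("pics/scene0.png")[165:305,170:310];b=cv2.imread("pics/side0.png")[160:305,200:340]
cv2.imwrite("pics/crop_a.png",cv2.resize(a,(560,560),interpolation=cv2.INTER_CUBIC))
cv2.imwrite("pics/crop_b.png",cv2.resize(b,(560,580),interpolation=cv2.INTER_CUBIC))
```

```text
(no output)
```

View pics/crop_a.png

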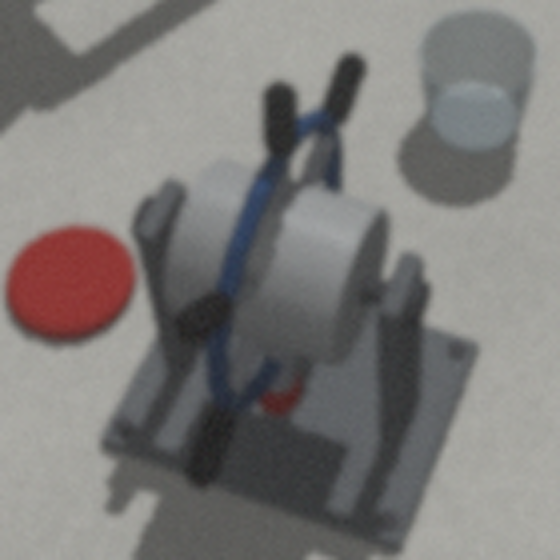

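View pics/crop_b.png

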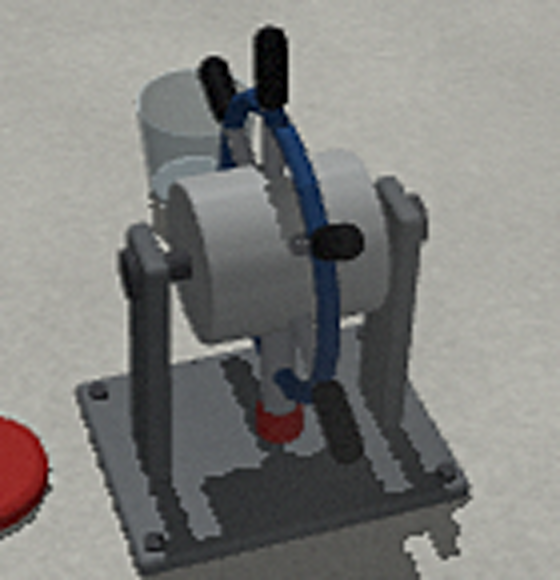

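```bash
cat > h.py <<'E'
import numpy as np
from workcell import env
def ray(n,u,v):
    c=env.get_calibration(n);K=c["mtx"];T=c["camera_from_world"]
    d=np.array([(u-K[0,2])/K[0,0],-(v-K[1,2])/K[1,1],-1.]);R=T[:3,:3]
    return -R.T@T[:3,3],R.T@d
def onz(n,u,v,z):
    o,d=ray(n,u,v);return o+d*(z-o[2])/d[2]
def proj(n,p):
    c=env.get_calibration(n);K=c["mtx"];T=c["camera_from_world"]
    q=T[:3,:3]@np.asarray(p)+T[:3,3];return np.array([K[0,0]*q[0]/-q[2]+K[0,2],K[1,1]*-q[1]/-q[2]+K[1,2]])
def tri(a,b):
    A=np.zeros((3,3));y=np.zeros(3)
    for n,u,v in(a,b):
        o,d=ray(n,u,v);d/=np.linalg.norm(d);P=np.eye(3)-np.outer(d,d);A+=P;y+=P@o
    return np.linalg.solve(A,y)
E
python3 - <<'E'
from h import *
np.set_printoptions(precision=1,suppress=True)
S=lambda u,v:("scene",170+u/4,165+v/4)
D=lambda u,v:("side",200+u/4,160+v/4)
for c in [S(102,443),S(398,548),S(478,345),D(78,390),D(140,567),D(468,490)]: print(c,onz(*c,12))
print("camS",ray("scene",0,0)[0],"camD",ray("side",0,0)[0])
print("lid",onz("scene",187.5,236,13),onz("side",193,277,13))
print("bowl",onz("scene",198,366,60),onz("side",328,352,60))
print("glass",onz("scene",289.5,178,75),onz("side",247,187,75))
E
```

```text
('scene', 195.5, 275.75) [ 429.  -170.6   12. ]
('scene', 269.5, 302.0) [ 621.4 -145.4   12. ]
('scene', 289.5, 251.25) [604.   -0.2  12. ]
('side', 219.5, 257.5) [404.2 -32.1  12. ]
('side', 235.0, 301.75) [ 421.6 -173.3   12. ]
('side', 317.0, 282.5) [ 614.9 -151.    12. ]
camS [ 786.9 -467.4  852.6] camD [ 344.  -771.4  736. ]
lid [344.2 -84.7  13. ] [336.4 -85.9  13. ]
bowl [ 566.4 -348.6   60. ] [ 566.  -356.3   60. ]
glass [517.2 175.7  75. ] [505.9 164.6  75. ]
```

Run:
```python
from h import *
np.set_printoptions(precision=1,suppress=True)
S=lambda u,v:("scene",170+u/4,165+v/4)
D=lambda u,v:("side",200+u/4,160+v/4)
y=np.radians(7.0);ey=np.array([-np.sin(y),np.cos(y),0])
# tips near visible end (inner by ~3mm)
for n,a,b in [("top",S(280,86),D(271,33)),("far",S(355,60),D(208,63)),("nearC",S(184,330),D(360,242)),("nearD",S(200,480),D(352,457))]:
    p=tri(a,b);q=p-np.array([513,-88,155])
    print(n,p,"res",proj(*[a[0],p])-a[1:],"inplane",q@ey,q[2],"axial",q[:2]@[np.cos(y),np.sin(y)],"r",np.hypot(q@ey,q[2]),"ang from up toward -y",np.degrees(np.arctan2(-(q@ey),q[2])))
hub=np.array([513,-88,155.])
for cap in [S(281,398)]:
  pass
p=tri(S(281,395),D(279,425));print("cap",p,(p-hub)@ey)
for a in range(0,360,60):
  for off in (0,):
    t=hub+124*(np.cos(np.radians(a))*np.array([0,0,1])-np.sin(np.radians(a))*ey)
    print(a,t,(proj("scene",t)-[170,165])*4,(proj("side",t)-[200,160])*4)
```

```text
top [509.6 -59.3 276.6] res [0.2 0.7] inplane 28.906195707930173 121.63097118059761 axial 0.10597501631620962 r 125.01864381219518 ang from up toward -y -13.36861912548626
far [496.6  39.5 193.6] res [-0.1 -0.3] inplane 128.53931057634307 38.59944666161124 axial -0.7252941720015115 r 134.2098045823186 ang from up toward -y -73.2853589696475
nearC [ 526.8 -184.1  236.5] res [0.2 0.9] inplane -97.09802415449545 81.51536349182905 axial 2.018894154579128 r 126.77847127928305 ang from up toward -y 49.98599703707417
nearD [ 528.2 -197.3  104.1] res [0.1 0.4] inplane -110.32648542521186 -50.852986006558226 axial 1.8011514019233505 r 121.48234263489773 ang from up toward -y 114.74647906534491
cap [515.1 -97.4  28. ] -9.619103675476639
0 [513. -88. 279.] [257.  127.5] [288.   56.4]
60 [ 526.1 -194.6  217. ] [176.1 370.7] [359.  285.3]
120 [ 526.1 -194.6   93. ] [201.6 485. ] [344.2 467.6]
180 [513. -88.  31.] [285.4 378.9] [272.4 410.6]
240 [499.9  18.6  93. ] [346.8 188.7] [218.6 218.6]
300 [499.9  18.6 217. ] [341.4  58. ] [221.3  49. ]
```

```bash
cat >> h.py <<'E'
from scipy.spatial.transform import Rotation as Ro
YAW=np.radians(7.4)
EX=np.array([np.cos(YAW),np.sin(YAW),0]);EY=np.array([-np.sin(YAW),np.cos(YAW),0]);EZ=np.array([0,0,1.])
u=lambda f:-np.sin(np.radians(f))*EY+np.cos(np.radians(f))*EZ
t=lambda f:u(f+90)
E
python3 - <<'E'
from h import *
from scipy.optimize import least_squares
np.set_printoptions(precision=2,suppress=True)
S=lambda u,v:("scene",170+u/4,165+v/4)
D=lambda u,v:("side",200+u/4,160+v/4)
O=[(S(280,86),D(271,33),0),(S(355,60),D(208,63),-60),(S(184,330),D(360,242),60),(S(200,480),D(352,457),120)]
def f(x):
    r=[]
    for a,b,o in O:
        P=np.array([x[0],x[1],155])+126*u(x[2]+o)
        for c in(a,b): r+=list(proj(c[0],P)-c[1:])
    return r
s=least_squares(f,[513,-86,-10.]);print(s.x,s.fun)
e=env.state();R=Ro.from_euler("xyz",e["ee_rot"],degrees=True).as_matrix();print(R,e["ee_pos"])
E
```

```text
[513.19 -83.56  -8.91] [-0.69  1.61  0.64 -0.51 -0.91 -0.14  1.3  -0.74  0.8  -0.01 -1.65 -0.75
 -0.86  0.38  0.25 -1.19]
[[-0.   -0.94  0.34]
 [-0.    0.34  0.94]
 [-1.    0.   -0.  ]] [196.9  539.77 213.2 ]
```

```bash
cat >> h.py <<'E'
HUB=np.array([513,-85,155.])
def Rt(tau): 
    x=-u(tau);z=EX;return np.stack([x,np.cross(z,x),z],1)
def tcp(phi,tau,r=106,gap=0): # finger corner behind spoke at phi
    return HUB+r*u(phi)+(9+gap)*t(phi)+16*t(tau)
def rel(p,R,prev=None):
    e=env.state();R0=Ro.from_euler("xyz",e["ee_rot"],degrees=True).as_matrix();p0=e["ee_pos"]
    return np.r_[R0.T@(p-p0)/100,Ro.from_matrix(R0.T@R).as_rotvec()/2/np.pi]
def show(L):
    for p,R in L: print("["+", ".join(f"{v:.3f}" for v in rel(p,R))+"],")
E
python3 - <<'E'
from h import *
R=Rt(-9)
p=tcp(-9,-9,r=190,gap=8); print(p, tcp(-9,-9,gap=8))
show([(p,R)])
E
```

```text
[513.36979365 -87.8472534  347.82312206] [ 515.06223155 -100.87830341  264.85730145]
[-1.339, -5.124, -4.814, 0.173, 0.013, -0.022],
```

send_rows([
  [[-0.5,-0.3,-0.3,0.03,0,0],[-1,-0.6,-0.6,0.06,0,0],[-1,-0.9,-0.9,0.09,0,0],[-1,-1,-0.94,0.12,0,0],[-1,-1,-0.94,0.15,0,0],[-1,-1,-0.94,0.173,0,0]],
], jaw=1, force=20)

```text
time_s: 0.85
ee_pos: [258.8, 417.1, 313.7]
ee_rot: [-134.5, 90.0, -127.1]
force: [0.2, 0.6, 0.7]
gripper_width: 34.4
```

Run:
```python
from h import *
print(env.state()["ee_pos"],env.state()["time_s"])
show([(tcp(-9,-9,r=190,gap=8),Rt(0))])
```

```text
[258.83385073 417.10489417 313.67090923] 0.85
[-0.340, -5.334, 1.879, -0.000, -0.000, 0.000],
```

send_rows([
  [[-0.1,-0.5,0.25,0,0,0],[-0.2,-1,0.5,0,0,0]],
])

```text
time_s: 1.1
ee_pos: [322.0, 324.2, 333.6]
ee_rot: [-129.2, 89.9, -121.4]
force: [0.8, 0.1, 0.4]
gripper_width: 14.1
```

send_rows([
  [[-0.1,-0.5,0.25,0,0,0],[-0.2,-1,0.5,0,0,0]],
])

```text
time_s: 1.35
ee_pos: [385.2, 231.2, 354.0]
ee_rot: [-165.7, 90.0, -158.0]
force: [0.3, 0.8, -1.0]
gripper_width: 0.5
```

send_rows([
  [[0,-0.5,0.25,0,0,0],[0,-1,0.5,0,0,0]],
])

```text
time_s: 1.6
ee_pos: [448.2, 138.7, 353.8]
ee_rot: [74.5, 90.0, 82.1]
force: [0.5, 1.2, -0.1]
gripper_width: 0.7
```

send_rows([
  [[0,-0.5,0.2,0,0,0],[0,-1,0.38,0,0,0]],
])

```text
time_s: 1.85
ee_pos: [499.1, 44.6, 353.5]
ee_rot: [151.1, 90.0, 158.8]
force: [0.9, 0.3, 0.3]
gripper_width: 0.7
```

send_rows([
  [[0,-0.5,0,0,0,0],[0,-1,0,0,0,0],[0,-1,0,0,0,0]],
])

```text
time_s: 2.22
ee_pos: [511.9, -55.6, 353.1]
ee_rot: [-172.6, 89.9, -165.2]
force: [-0.5, -0.4, 0.1]
gripper_width: 0.5
```

Run:
```python
from h import *
s=env.state();print(s["ee_pos"],s["time_s"],s["qpos"],s["gripper_width"])
show([(tcp(-9,-9,r=190,gap=9),Rt(-9)),(tcp(-9,-9,r=106,gap=9),Rt(-9))])
```

```text
[511.930092   -55.57947568 353.07738544] 2.225 [-7.45286936e+00  9.63315856e+00  8.17166867e+01 -3.53722603e-02
  8.87367936e+01 -1.48517894e+01] 0.5081751250229115
[0.051, -0.332, -0.027, 0.000, -0.000, -0.025],
[0.881, -0.463, -0.026, 0.000, -0.000, -0.025],
```

send_rows([
  [[0.05,-0.33,-0.03,0,0,-0.025],[0.05,-0.33,-0.03,0,0,-0.025],[0.3,-0.37,-0.03,0,0,-0.025],[0.6,-0.42,-0.03,0,0,-0.025],[0.88,-0.46,-0.03,0,0,-0.025],[0.88,-0.46,-0.03,0,0,-0.025]],
])

```text
time_s: 2.98
ee_pos: [513.9, -97.5, 264.2]
ee_rot: [-91.6, 81.2, -83.9]
force: [-0.2, -0.5, 0.3]
gripper_width: 0.7
```

Run:
```python
from h import *
import cv2
s=env.state();print(s["ee_pos"],s["time_s"],s["force"])
p=[]
for n,(x,y) in(("scene",(170,165)),("side",(200,160))):
    i,_=env.grab_frame(n);p.append(cv2.resize(i[y-60:y+145,x-30:x+150,::-1],None,fx=2.2,fy=2.2,interpolation=2))
cv2.imwrite("pics/p1.png",np.hstack(p))
show([(tcp(f,max(f,-40)),Rt(max(f,-40))) for f in (-9,-17,-25,-33,-41,-49,-57,-63,-69)])
```

```text
[513.86778034 -97.5263004  264.16565885] 2.975 [-0.17254814 -0.4878648   0.34903335]
[0.025, 0.056, -0.009, 0.001, 0.000, -0.000],
[0.000, 0.206, -0.008, 0.001, 0.000, -0.022],
[-0.003, 0.358, -0.007, 0.001, 0.000, -0.045],
[0.015, 0.509, -0.007, 0.001, 0.001, -0.067],
[0.056, 0.654, -0.006, 0.001, 0.001, -0.086],
[0.133, 0.781, -0.006, 0.001, 0.001, -0.086],
[0.227, 0.896, -0.005, 0.001, 0.001, -0.086],
[0.307, 0.973, -0.005, 0.001, 0.001, -0.086],
[0.395, 1.041, -0.005, 0.001, 0.001, -0.086],
```

View pics/p1.png

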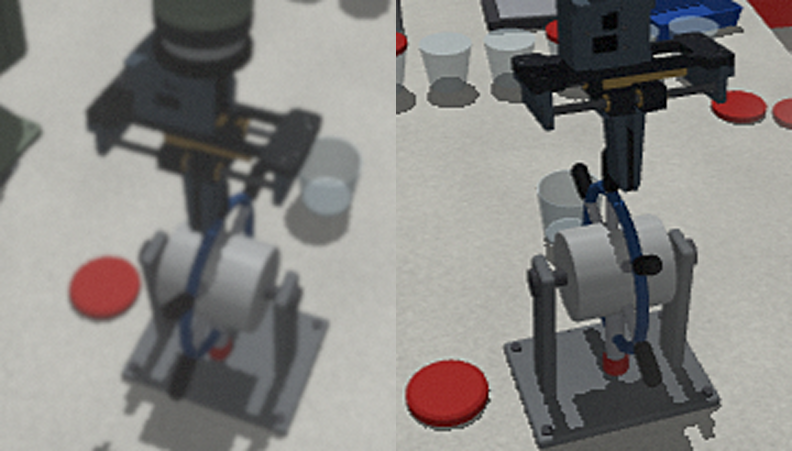

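The side view (right half) shows the closed fingers just in front of the top spoke, near (625,150), and clear of the rim. I'll push it now.

send_rows([
  [[0.02,0.06,0,0,0,0],[0,0.13,0,0,0,-0.011],[0,0.21,0,0,0,-0.022],[0,0.28,0,0,0,-0.033],[0,0.36,0,0,0,-0.045],[0,0.43,0,0,0,-0.056],[0.01,0.51,0,0,0,-0.067],[0.03,0.58,0,0,0,-0.076],[0.06,0.65,0,0,0,-0.086],[0.09,0.72,0,0,0,-0.086],[0.13,0.78,0,0,0,-0.086],[0.18,0.84,0,0,0,-0.086],[0.23,0.9,0,0,0,-0.086],[0.27,0.935,0,0,0,-0.086],[0.31,0.97,0,0,0,-0.086],[0.31,0.97,0,0,0,-0.086]],
])

```text
time_s: 5.08
ee_pos: [502.9, -8.3, 219.4]
ee_rot: [-90.0, 50.1, -82.3]
force: [0.3, 1.0, 1.0]
gripper_width: 0.8
```

Run:
```python
from h import *
import cv2
s=env.state();print(s["ee_pos"],s["time_s"],s["force"],s["qpos"])
p=[]
for n,(x,y) in(("scene",(170,165)),("side",(200,160))):
    i,_=env.grab_frame(n);p.append(cv2.resize(i[y-60:y+145,x-30:x+150,::-1],None,fx=2.2,fy=2.2,interpolation=2))
cv2.imwrite("pics/p2.png",np.hstack(p))
```

```text
[502.91412049  -8.27487594 219.41530994] 5.075 [0.27689818 0.98533109 0.99047802] [ 22.11862889  16.52311202 103.5497636  -39.85871064  75.77212359
  30.12567547]
```

View pics/p2.png

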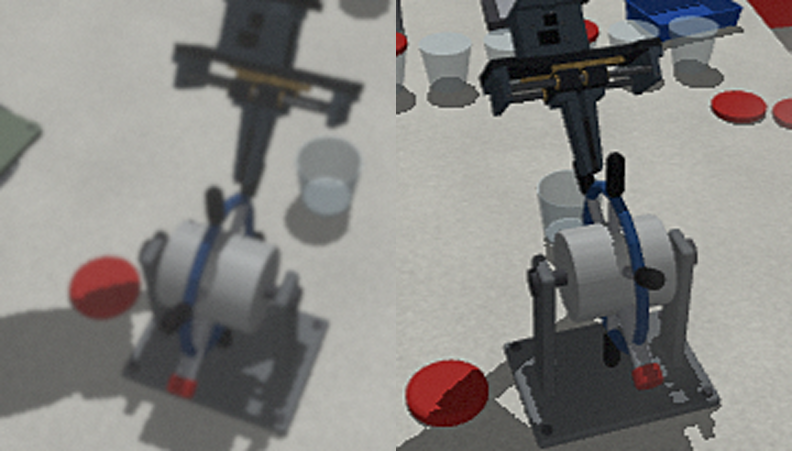

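The wheel turned as planned. The next spoke now stands near the top and the neck is low on the near side. I'll retreat and go to the next spoke.

Run:
```python
from h import *
show([(tcp(-60,-40,r=190,gap=12),Rt(-37)),(tcp(-30,-25,r=200,gap=12),Rt(-20)),(tcp(0,0,r=190,gap=12),Rt(0)),(tcp(0,0,r=106,gap=12),Rt(0))])
```

```text
[-0.866, 0.117, 0.005, 0.001, 0.000, 0.008],
[-0.903, -0.884, 0.001, 0.001, 0.000, 0.055],
[-0.230, -1.681, -0.004, 0.001, 0.000, 0.111],
[0.415, -1.142, -0.003, 0.001, 0.000, 0.111],
```

send_rows([
  [[-0.03,-0.03,0,0,0,0],[-0.4,0,0,0,0,0],[-0.86,0,0,0,0,0],[-0.9,-0.4,0,0,0,0.02],[-0.9,-0.88,0,0,0,0.04],[-0.9,-0.88,0,0,0,0.055]],
])

```text
time_s: 5.92
ee_pos: [505.0, -19.8, 349.4]
ee_rot: [-88.7, 70.0, -81.3]
force: [0.2, 0.8, -0.8]
gripper_width: 0.7
```

Run:
```python
from h import *
import cv2
s=env.state();print(s["ee_pos"],s["time_s"])
p=[]
for n,(x,y) in(("scene",(170,165)),("side",(200,160))):
    i,_=env.grab_frame(n);p.append(cv2.resize(i[y:y+140,x:x+140,::-1],(400,400),interpolation=2))
cv2.imwrite("pics/p3.png",np.hstack(p))
show([(tcp(0,0,r=190,gap=12),Rt(0)),(tcp(0,0,r=106,gap=12),Rt(0))])
```

```text
[505.01741454 -19.79921188 349.36118869] 5.925
[0.376, -0.953, 0.001, -0.000, 0.001, 0.056],
[1.164, -0.664, -0.003, -0.000, 0.001, 0.056],
```

View pics/p3.png

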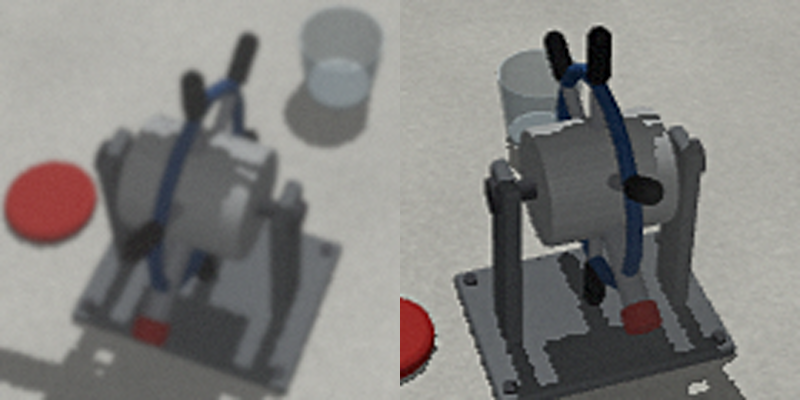

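```bash
cat >> h.py <<'E'
def ang(p):
    q=p-HUB;return np.degrees(np.arctan2(-(q@EY),q[2])),np.hypot(q@EY,q[2]),q@EX
E
python3 - <<'E'
from h import *
k=2.857
S=lambda u,v:("scene",170+u/k,165+v/k)
D=lambda u,v:("side",200+u/k,160+v/k)
for a,b in [(S(192,73),D(200,31)),(S(247,38),D(154,35)),(S(126,256),D(258,190)),(S(152,331),D(240,318))]: print(ang(tri(a,b)))
E
```

```text
(np.float64(-5.696682680050321), np.float64(124.41208035759176), np.float64(-0.21644001367936525))
(np.float64(-63.178645157152886), np.float64(126.33608839269333), np.float64(-0.32572490072539856))
(np.float64(56.380239594684625), np.float64(131.18910012096705), np.float64(-0.18716580792657642))
(np.float64(121.50528237582172), np.float64(113.93753383000941), np.float64(-0.30485487837592345))
```

send_rows([
  [[0,-0.5,0,0,0,0.02],[0.3,-0.95,0,0,0,0.05],[0.37,-0.95,0,0,0,0.05],[0.37,-0.95,0,0,0,0.05]],
])

```text
time_s: 6.52
ee_pos: [517.0, -119.5, 341.7]
ee_rot: [-96.8, 87.9, -89.3]
force: [-0.4, 0.9, 0.4]
gripper_width: 0.6
```

Run:
```python
from h import *
s=env.state();print(s["ee_pos"],s["time_s"])
show([(tcp(-3,-3,gap=11),Rt(-3))]+[(tcp(f,max(f,-40)),Rt(max(f,-40))) for f in (-3,-9)])
```

```text
[ 517.0061826  -119.53049872  341.66565395] 6.525
[0.787, 0.072, 0.008, 0.000, -0.001, -0.003],
[0.789, 0.182, 0.009, 0.000, -0.001, -0.003],
[0.770, 0.295, 0.009, 0.000, -0.001, -0.019],
```

send_rows([
  [[0.3,0.07,0.01,0,0,-0.003],[0.6,0.07,0.01,0,0,-0.003],[0.79,0.07,0.01,0,0,-0.003],[0.79,0.07,0.01,0,0,-0.003]],
])

```text
time_s: 7.02
ee_pos: [517.6, -111.5, 263.0]
ee_rot: [-93.9, 86.8, -85.9]
force: [0.3, -0.3, -0.3]
gripper_width: 0.4
```

Run:
```python
from h import *
s=env.state();print(s["ee_pos"],s["time_s"],s["force"])
show([(tcp(f,max(f,-40)),Rt(max(f,-40))) for f in (-3,-9,-15,-21,-27,-33,-39,-45,-51,-57,-63)])
```

```text
[ 517.60309246 -111.46080005  263.0392688 ] 7.025 [ 0.30037863 -0.33220703 -0.31602862]
[0.005, 0.075, -0.011, 0.002, -0.001, 0.001],
[-0.016, 0.187, -0.010, 0.002, -0.000, -0.016],
[-0.025, 0.300, -0.008, 0.002, -0.000, -0.033],
[-0.022, 0.414, -0.007, 0.002, -0.000, -0.049],
[-0.007, 0.527, -0.006, 0.002, -0.000, -0.066],
[0.020, 0.638, -0.005, 0.002, -0.000, -0.083],
[0.058, 0.746, -0.003, 0.002, 0.000, -0.099],
[0.118, 0.840, -0.002, 0.002, 0.000, -0.102],
[0.190, 0.925, -0.001, 0.002, 0.000, -0.102],
[0.270, 1.002, 0.000, 0.002, 0.000, -0.102],
[0.357, 1.071, 0.001, 0.002, 0.000, -0.102],
```

send_rows([
  [[0,0.07,0,0,0,0],[-0.01,0.13,0,0,0,-0.008],[-0.02,0.19,0,0,0,-0.016],[-0.02,0.25,0,0,0,-0.025],[-0.02,0.3,0,0,0,-0.033],[-0.02,0.36,0,0,0,-0.041],[-0.02,0.41,0,0,0,-0.049],[-0.01,0.47,0,0,0,-0.058],[-0.01,0.53,0,0,0,-0.066],[0,0.58,0,0,0,-0.075],[0.02,0.64,0,0,0,-0.083],[0.04,0.69,0,0,0,-0.091],[0.06,0.75,0,0,0,-0.099],[0.09,0.79,0,0,0,-0.102],[0.12,0.84,0,0,0,-0.102],[0.155,0.88,0,0,0,-0.102],[0.19,0.925,0,0,0,-0.102],[0.23,0.965,0,0,0,-0.102],[0.27,1.0,0,0,0,-0.102],[0.27,1.0,0,0,0,-0.102]],
])

```text
time_s: 9.52
ee_pos: [504.8, -17.3, 231.0]
ee_rot: [-90.1, 50.1, -82.4]
force: [-0.3, 0.5, 1.8]
gripper_width: 0.2
```

Run:
```python
from h import *
s=env.state();print(s["ee_pos"],s["time_s"],s["force"])
show([(tcp(-57,-40,r=190,gap=12),Rt(-37)),(tcp(-25,-20,r=200,gap=12),Rt(-20))])
```

```text
[504.84684939 -17.31135867 231.03447727] 9.525 [-0.3128715   0.45652365  1.84427349]
[-0.857, 0.163, -0.004, 0.001, 0.000, 0.008],
[-0.804, -0.903, -0.009, 0.001, 0.000, 0.055],
```

send_rows([
  [[-0.03,-0.03,0,0,0,0],[-0.4,0,0,0,0,0],[-0.86,0,0,0,0,0],[-0.9,-0.4,0,0,0,0.02],[-0.9,-0.9,0,0,0,0.04],[-0.9,-0.9,0,0,0,0.055],[-0.9,-0.9,0,0,0,0.055]],
])

```text
time_s: 10.4
ee_pos: [506.7, -30.1, 359.5]
ee_rot: [-89.6, 69.9, -82.1]
force: [-0.1, 1.1, 0.1]
gripper_width: 0.6
```

Run:
```python
from h import *
import cv2
s=env.state();print(s["ee_pos"],s["time_s"])
p=[]
for n,(x,y) in(("scene",(170,165)),("side",(200,160))):
    i,_=env.grab_frame(n);p.append(cv2.resize(i[y:y+140,x:x+140,::-1],(400,400),interpolation=2))
cv2.imwrite("pics/p4.png",np.hstack(p))
show([(tcp(3,3,r=190,gap=11),Rt(3)),(tcp(3,3,r=106,gap=11),Rt(3))])
```

```text
[506.69959625 -30.13391295 359.5412803 ] 10.4
[0.494, -0.912, -0.010, 0.001, -0.000, 0.064],
[1.266, -0.582, -0.009, 0.001, -0.000, 0.064],
```

View pics/p4.png

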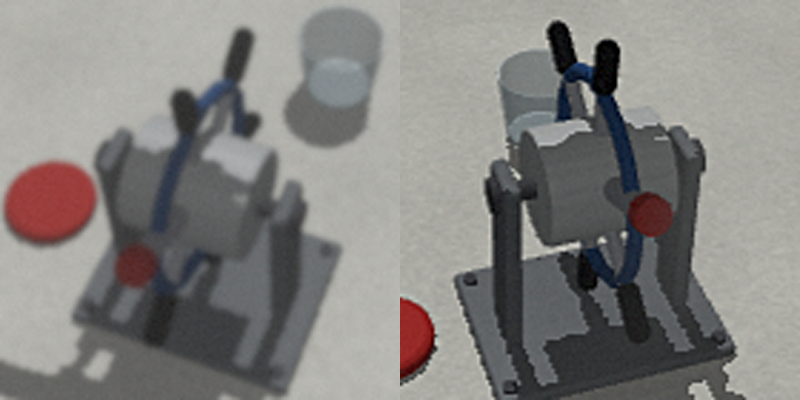

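Run:
```python
from h import *
k=2.857
S=lambda u,v:("scene",170+u/k,165+v/k)
D=lambda u,v:("side",200+u/k,160+v/k)
for a,b in [(S(182,95),D(207,44)),(S(245,33),D(157,26)),(S(155,336),D(238,337)),(S(135,266),D(250,214))]: print(ang(tri(a,b)))
```

```text
(np.float64(2.6645616024354597), np.float64(122.83135878407), np.float64(-0.43391559222355164))
(np.float64(-57.42175002046522), np.float64(127.56496375374645), np.float64(0.34518639662736705))
(np.float64(130.69808089498034), np.float64(123.4550225869347), np.float64(-1.0410511173456998))
(np.float64(66.03577162058434), np.float64(110.23027908204186), np.float64(-0.7809790323291025))
```

send_rows([
  [[0.1,-0.5,0,0,0,0.025],[0.4,-0.91,0,0,0,0.05],[0.49,-0.91,0,0,0,0.063],[0.49,-0.91,0,0,0,0.063]],
])

```text
time_s: 11.0
ee_pos: [520.0, -130.8, 341.4]
ee_rot: [96.5, 87.4, 104.0]
force: [0.0, 0.3, -0.5]
gripper_width: 0.7
```

Run:
```python
from h import *
s=env.state();print(s["ee_pos"],s["time_s"])
show([(tcp(3,3,gap=10),Rt(3))])
```

```text
[ 519.9668549  -130.7975664   341.39597088] 11.0
[0.826, 0.021, -0.006, 0.000, -0.001, 0.001],
```

send_rows([
  [[0.3,0.02,0,0,0,0],[0.6,0.02,0,0,0,0],[0.83,0.02,0,0,0,0],[0.83,0.02,0,0,0,0]],
])

```text
time_s: 11.5
ee_pos: [518.6, -121.9, 259.5]
ee_rot: [95.5, 87.4, 103.4]
force: [-0.5, 0.5, 0.3]
gripper_width: 0.4
```

Run:
```python
from h import *
s=env.state();print(s["ee_pos"],s["time_s"],s["force"])
show([(tcp(f,max(f,-40)),Rt(max(f,-40))) for f in (3,-3,-9,-15,-21,-27,-33,-39,-45,-51,-57,-63)])
```

```text
[ 518.57456105 -121.91249463  259.53975072] 11.5 [-0.45335351  0.49987153  0.28448843]
[0.003, 0.068, -0.007, 0.001, -0.001, 0.001],
[-0.018, 0.180, -0.006, 0.001, -0.001, -0.015],
[-0.027, 0.294, -0.005, 0.001, -0.001, -0.032],
[-0.025, 0.408, -0.004, 0.001, -0.001, -0.049],
[-0.010, 0.521, -0.003, 0.002, -0.000, -0.065],
[0.016, 0.632, -0.002, 0.002, -0.000, -0.082],
[0.053, 0.739, -0.001, 0.002, -0.000, -0.099],
[0.102, 0.842, 0.000, 0.002, -0.000, -0.115],
[0.171, 0.930, 0.001, 0.002, -0.000, -0.118],
[0.251, 1.008, 0.002, 0.002, -0.000, -0.118],
[0.338, 1.077, 0.003, 0.002, -0.000, -0.118],
[0.433, 1.136, 0.004, 0.002, -0.000, -0.118],
```

send_rows([
  [[0,0.07,0,0,0,0],[-0.01,0.12,0,0,0,-0.008],[-0.02,0.18,0,0,0,-0.015],[-0.02,0.24,0,0,0,-0.024],[-0.03,0.29,0,0,0,-0.032],[-0.03,0.35,0,0,0,-0.04],[-0.025,0.41,0,0,0,-0.049],[-0.02,0.46,0,0,0,-0.057],[-0.01,0.52,0,0,0,-0.065],[0,0.58,0,0,0,-0.074],[0.02,0.63,0,0,0,-0.082],[0.03,0.69,0,0,0,-0.09],[0.05,0.74,0,0,0,-0.099],[0.08,0.79,0,0,0,-0.107],[0.1,0.84,0,0,0,-0.115],[0.14,0.89,0,0,0,-0.117],[0.17,0.93,0,0,0,-0.117],[0.21,0.97,0,0,0,-0.117],[0.24,1.0,0,0,0,-0.117],[0.24,1.0,0,0,0,-0.117]],
])

```text
time_s: 14.0
ee_pos: [505.9, -24.3, 241.2]
ee_rot: [-90.0, 50.4, -82.4]
force: [0.3, -0.4, 2.2]
gripper_width: 0.3
```

Run:
```python
from h import *
import cv2
s=env.state();print(s["ee_pos"],s["time_s"],s["force"])
p=[]
for n,(x,y) in(("scene",(170,165)),("side",(200,160))):
    i,_=env.grab_frame(n);p.append(cv2.resize(i[y-20:y+120,x:x+140,::-1],(400,400),interpolation=2))
cv2.imwrite("pics/p5.png",np.hstack(p))
show([(tcp(f,max(f,-40)),Rt(max(f,-40))) for f in (-51,-54,-57,-60,-63)])
```

```text
[505.9217717  -24.34198086 241.16204059] 14.0 [ 0.32008799 -0.39355391  2.17895553]
[-0.005, 0.041, -0.007, 0.001, 0.000, -0.001],
[0.002, 0.096, -0.007, 0.001, 0.000, -0.001],
[0.013, 0.151, -0.007, 0.001, 0.000, -0.001],
[0.027, 0.205, -0.007, 0.001, 0.000, -0.001],
[0.043, 0.258, -0.007, 0.001, 0.000, -0.001],
```

View pics/p5.png

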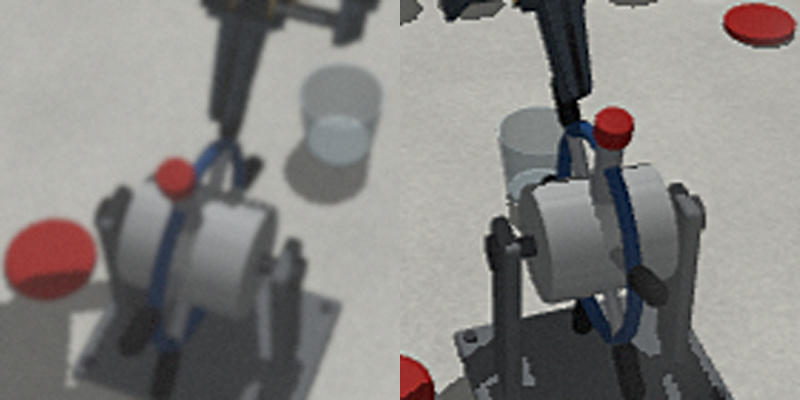

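send_rows([
  [[0,0.04,0,0,0,0],[0,0.1,0,0,0,0],[0.013,0.15,0,0,0,0],[0.013,0.15,0,0,0,0]],
])

```text
time_s: 14.6
ee_pos: [504.3, -13.4, 230.2]
ee_rot: [-90.1, 50.4, -82.4]
force: [-1.0, -1.6, 0.3]
gripper_width: 0.5
```

send_rows([
  [[-0.03,-0.03,0,0,0,0],[-0.4,0,0,0,0,0],[-0.8,0.2,0,0,0,0],[-1,0.6,0,0,0,0],[-1,1,0,0,0,0],[-1,1,0,0,0,0]],
])

```text
time_s: 15.35
ee_pos: [485.3, 127.4, 242.7]
ee_rot: [-90.3, 50.4, -82.4]
force: [0.5, -0.5, -0.1]
gripper_width: 0.1
```

Run:
```python
from h import *
import cv2
s=env.state();print(s["ee_pos"],s["time_s"],s["force"])
for n,(x,y) in(("scene",(170,165)),("side",(200,160))):
    i,_=env.grab_frame(n);cv2.imwrite(f"pics/{n}6.png",i[:,:,::-1]);cv2.imwrite(f"pics/p6{n}.png",cv2.resize(i[y:y+140,x:x+140,::-1],(560,560),interpolation=2))
```

```text
[485.34148335 127.44708698 242.69573794] 15.35 [ 0.52444818 -0.54612896 -0.06833944]
```

View pics/p6scene.png

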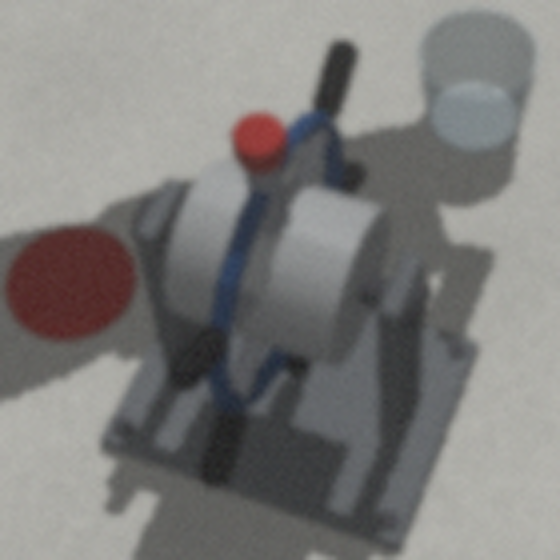

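View pics/p6side.png

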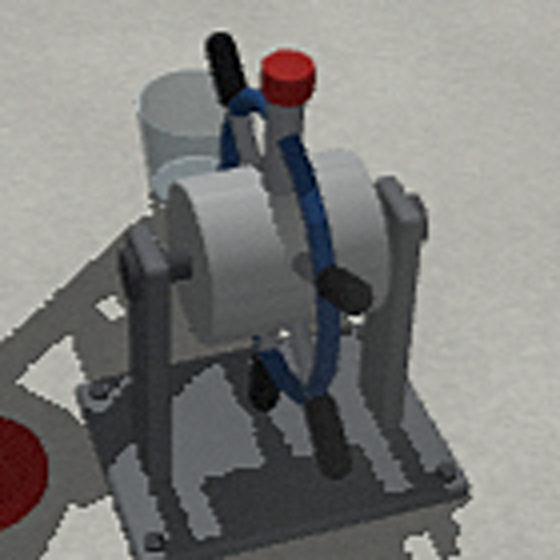

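```bash
cat > fit.py <<'E'
from h import *
from scipy.optimize import least_squares
np.set_printoptions(precision=2,suppress=True)
S=lambda u,v:("scene",170+u/4,165+v/4)
D=lambda u,v:("side",200+u/4,160+v/4)
def fit(O):
    for a,b,o,r in O: print(o,ang(tri(a,b)))
    for free in (0,1):
        def f(x):
            q=[]
            for a,b,o,r in O:
                for i,c in enumerate((a,b)):
                    P=np.array([x[0],x[1],155+free*x[3+2*0]])+r*u(x[2]+o)
                    q+=list(proj(c[0],P)-c[1:])
            return q
        s=least_squares(f,[513,-86,0.,0]);print(free,s.x,np.std(s.fun))
    # per camera
    for k in(0,1):
        def f(x):
            q=[]
            for a in O:
                P=np.array([x[0],x[1],155])+a[3]*u(x[2]+a[2]);q+=list(proj(a[k][0],P)-a[k][1:])
            return q
        s=least_squares(f,[513,-86,0.]);print("cam",k,s.x,np.std(s.fun))
E
python3 - <<'E'
from fit import *
fit([(S(345,47),D(221,38),-60,126),(S(260,131),D(288,63),0,124),(S(184,378),D(363,300),60,126),(S(214,478),D(334,470),120,126)])
E
```

```text
-60 (np.float64(-58.22193581677246), np.float64(127.46478855532204), np.float64(1.2205261567309216))
0 (np.float64(0.6295383096884042), np.float64(119.14319091540503), np.float64(0.21785780392473572))
60 (np.float64(64.51454088311645), np.float64(120.59673148792841), np.float64(1.3944636727772328))
120 (np.float64(128.12446831785078), np.float64(124.5077218689039), np.float64(-0.9418794459701961))
0 [513.1  -82.11   4.17   0.  ] 0.734988032163013
1 [512.79 -79.59   3.87  -4.26] 0.47416960688428594
cam 0 [514.38 -81.75   3.52] 0.24095152649034665
cam 1 [511.53 -84.81   4.17] 0.5758940609889498
```

Run:
```python
from h import *
R=Rt(-40)
show([(tcp(-57,-40,r=190,gap=15),R),(tcp(-57,-40,gap=8),R),(tcp(-57,-40),R),(tcp(-60.7,-40),R)])
```

```text
[0.159, -0.885, -0.008, 0.001, 0.001, -0.001],
[0.981, -1.070, -0.012, 0.001, 0.001, -0.001],
[1.005, -0.993, -0.011, 0.001, 0.001, -0.001],
[1.022, -0.927, -0.011, 0.001, 0.001, -0.001],
```

send_rows([
  [[0,-0.5,0,0,0,0],[0,-1,-0.01,0,0,0],[0,-1,-0.01,0,0,0],[0,-1,-0.01,0,0,0]],
])

```text
time_s: 15.95
ee_pos: [494.8, 48.7, 308.2]
ee_rot: [-89.9, 50.5, -82.4]
force: [0.3, 0.1, 0.3]
gripper_width: 0.8
```

send_rows([
  [[0.2,-0.08,0,0,0,0],[0.5,-0.08,0,0,0,0],[0.8,-0.08,0,0,0,0],[0.97,-0.08,0,0,0,0],[0.97,-0.08,0,0,0,0]],
])

```text
time_s: 16.58
ee_pos: [503.7, -18.4, 237.4]
ee_rot: [-90.2, 50.4, -82.5]
force: [0.1, -0.2, -0.0]
gripper_width: 0.6
```

Run:
```python
from h import *
s=env.state();print(s["ee_pos"],s["time_s"],s["force"])
R=Rt(-40)
show([(tcp(-57,-40),R),(tcp(-60.7,-40),R)])
```

```text
[503.71698521 -18.41293188 237.36283386] 16.575 [ 0.0950263  -0.24091959 -0.03124726]
[0.024, 0.078, 0.007, 0.001, 0.000, -0.001],
[0.041, 0.145, 0.007, 0.001, 0.000, -0.001],
```

send_rows([
  [[0.02,0.05,0,0,0,0],[0.03,0.09,0,0,0,0],[0.04,0.12,0,0,0,0],[0.04,0.153,0,0,0,0],[0.04,0.153,0,0,0,0],[0.04,0.153,0,0,0,0]],
])

```text
time_s: 17.32
ee_pos: [503.1, -8.9, 225.7]
ee_rot: [-90.0, 50.4, -82.3]
force: [0.8, -0.7, 2.2]
gripper_width: 0.7
```

send_rows([
  [[-0.03,-0.03,0,0,0,0],[-0.4,0,0,0,0,0],[-0.8,0.2,0,0,0,0],[-1,0.6,0,0,0,0],[-1,1,0,0,0,0],[-1,1,0,0,0,0]],
])

```text
time_s: 18.08
ee_pos: [483.3, 131.9, 237.0]
ee_rot: [-90.4, 50.4, -82.5]
force: [-0.2, 0.2, -0.3]
gripper_width: 0.3
```

Run:
```python
from h import *
import cv2
s=env.state();print(s["ee_pos"],s["time_s"],s["force"])
p=[]
for n,(x,y) in(("scene",(170,165)),("side",(200,160))):
    i,_=env.grab_frame(n);cv2.imwrite(f"pics/{n}7.png",i[:,:,::-1]);cv2.imwrite(f"pics/p7{n}.png",cv2.resize(i[y:y+140,x:x+140,::-1],(560,560),interpolation=2))
```

```text
[483.26568676 131.87141785 237.01830252] 18.075 [-0.22066729  0.22916845 -0.28946345]
```

View pics/p7scene.png

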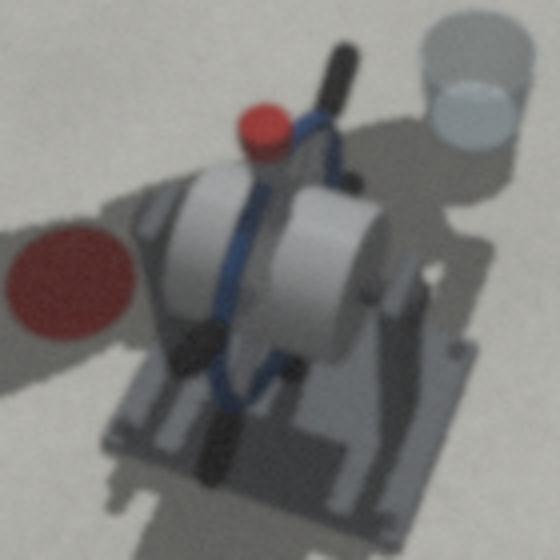

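View pics/p7side.png

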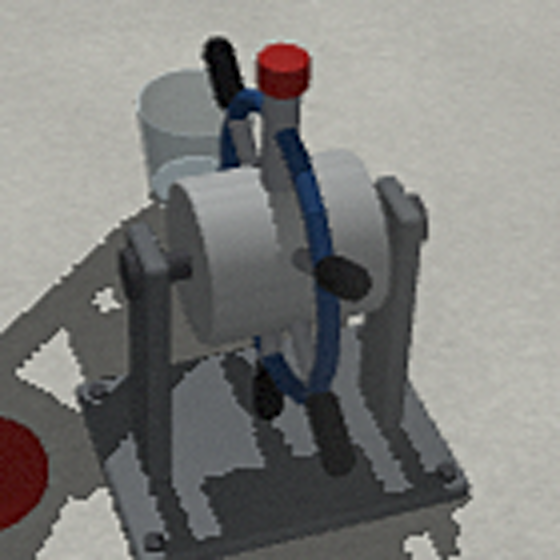

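Run:
```python
from fit import *
fit([(S(348,49),D(217,43),-60,126),(S(265,123),D(284,56),0,124),(S(181,366),D(363,287),60,126),(S(211,479),D(340,469),120,126)])
```

```text
-60 (np.float64(-61.99913219542267), np.float64(128.55676435571633), np.float64(0.7812687087854193))
0 (np.float64(-2.1273489204638847), np.float64(119.47974840513369), np.float64(0.37604522024027665))
60 (np.float64(60.82417680743149), np.float64(123.82335780540599), np.float64(0.6025354343258538))
120 (np.float64(124.8925969959315), np.float64(124.51350874776327), np.float64(-0.1280977378106752))
0 [513.11 -82.74   1.07   0.  ] 0.6938792074395141
1 [512.84 -80.57   0.85  -3.62] 0.5063857594991845
cam 0 [513.98 -82.     0.64] 0.37589548449986
cam 1 [511.79 -85.77   0.93] 0.46161798873280513
```

```bash
python3 - <<'E'
from fit import *
import cv2
for n in("scene","side"):
    a=cv2.imread(f"pics/{n}0.png");b=cv2.imread(f"pics/{n}7.png")
    def red(i):
        h=cv2.cvtColor(i,cv2.COLOR_BGR2HSV);m=((h[...,1]>140)&((h[...,0]<8)|(h[...,0]>172))).astype(np.uint8)
        c=cv2.connectedComponentsWithStats(m);return [(c[2][k][4],c[3][k].round(1)) for k in range(1,c[0]) if 60<c[2][k][4]<1500 and c[3][k][1]>200]
    print(n,red(a),red(b))
    for nm,(x,y,w,h) in dict(glass=(270,160,40,45) if n=="scene" else (230,175,20,30),bowl=(170,340,55,44) if n=="scene" else (295,325,65,58)).items():
        print(nm,np.abs(a[y:y+h,x:x+w].astype(int)-b[y:y+h,x:x+w]).mean())
# plate corners: compare both cams for hub y
for nm,a,b in [("pL",S(176,190),D(143,232)),("pR",S(408,268),D(402,190))]: print(nm,tri(a,b))
print("hub at caps ref: plate scene/ side centre")
i=cv2.imread("pics/scene0.png")
E
python3 - <<'E'
import cv2,numpy as np
a=cv2.imread("pics/scene7.png")[200:260,200:285];b=cv2.imread("pics/side7.png")[195:235,225:310]
cv2.imwrite("pics/posts.png",np.vstack([cv2.resize(a,(680,340),interpolation=2)[:300],cv2.resize(b,(680,280),interpolation=2)]))
E
```

```text
scene [(np.int32(591), array([187.2, 235.1]))] []
glass 7.144074074074074
bowl 6.621625344352617
side [(np.int32(81), array([269.2, 265.8])), (np.int32(888), array([192.9, 278.4]))] [(np.int32(887), array([192.9, 278.4]))]
glass 5.7444444444444445
bowl 5.537665782493368
pL [440.32 -72.63 163.55]
pR [585.76 -64.31 169.46]
hub at caps ref: plate scene/ side centre
```

View pics/posts.png

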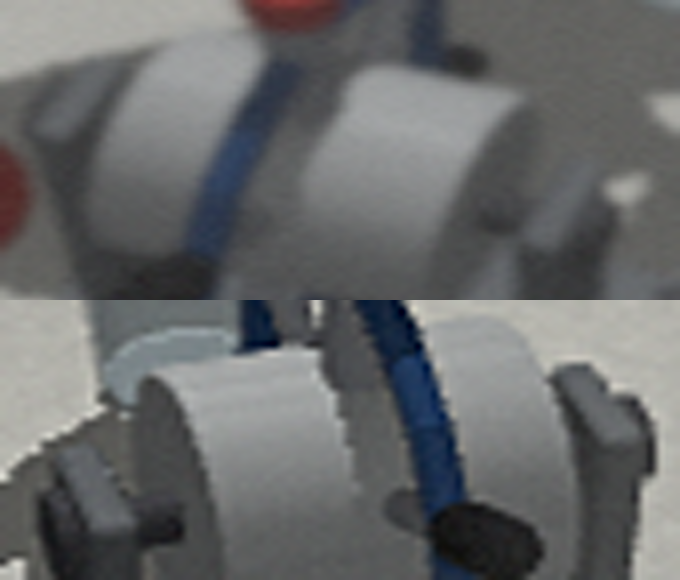

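Run:
```python
from fit import *
a=("scene",209.75,217.6),("scene",270.6,237.1);b=("side",237,221.9),("side",300,209.7)
h=0
for i in(0,1): print(tri(a[i],b[i]),onz(*a[i],173),onz(*b[i],173))
c=tri(S(265,123),D(284,56));print("cap",c)
m=(onz(*a[0],173)+onz(*a[1],173))/2;m2=(onz(*b[0],173)+onz(*b[1],173))/2
for nm,cc,mm in(("scene",S(265,123),m),("side",D(284,56),m2)):
    p=onz(*cc,279);print(nm,p,mm,"tilt",np.degrees(np.arctan2(-((p-mm)@EY),124)))
```

```text
[440.7  -90.46 166.62] [444.32 -94.39 173.  ] [439.41 -97.49 173.  ]
[585.34 -71.76 165.63] [588.31 -77.03 173.  ] [581.83 -79.39 173.  ]
cap [512.8  -80.55 274.4 ]
scene [515.06 -83.72 279.  ] [516.32 -85.71 173.  ] tilt -0.9875929999484772
side [511.09 -87.31 279.  ] [510.62 -88.44 173.  ] tilt -0.49055622036897584
```

```bash
python3 -c "
from workcell import env
print(env.state()['time_s'],env.state()['force']);print(env.job_done())"
```

```text
18.175 [-0.05271288 -0.29805814  0.46232758]
the job is handed in; nothing more can be done
None
```

The red-capped filler neck now points straight up to within about 1°, and I handed the job in at 18.2 s.

**What I did:** With the fingers shut, I pushed three spokes in turn from the top towards the far side. After checking the pictures I gave the third one a small correcting push of about 4°. I meant to touch only the spokes; the pictures showed no contact with the neck or cap. The fingers were well clear of everything at the end.

**Last checks:**
- **Neck angle:** the two methods differ slightly, so the true angle is uncertain by about that much. Fitting the arm tips gave about +0.9°, and comparing the cap with the post tops gave −0.5° to −1.0°.
- **Forces:** readings at the end of each move stayed under about 2.5 N. I did not check between those readings.
- **Lid:** in the side view it is at exactly the same place as before.
- **Glass and bowl:** the before and after pictures differ only slightly at their places. I put that down to noise and the arm's shadow, not movement.
- **A check that failed:** the scene-view colour check found no lid in the final picture because it lay in the arm's shadow. By eye it stands where it was.

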